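# Clear the brush and seat the whetstone

### The job

The bench brush has been left lying in the wooden whetstone holder. First take it out and set it bristles down on the bench top, clear of the holder; then, of the two whetstones that lie at either end of the holder, put the shorter one into the holder, lying flat within its rim and lengthwise in it, setting it down without dropping it. Leave the longer one where it lies.

Things in the scene. Friction and masses are not known exactly. Their poses are not given: they have to be found in the camera images.
- stone_holder: wooden whetstone holder fixed to the bench, 98 x 198 x 24 mm, long along its y axis; origin at the centre of its underside on the bench, z up. Its flat floor (black rubber) is 14 mm above the underside. Inside it measures 74 mm (x) by 174 mm (y). The rim: end stops 12 mm thick, tops 24 mm above the bench; on the long sides lips 12 mm thick, tops 22 mm above the bench, only in the last 45 mm at each end, so that the middle 86 mm of both long sides is open for fingers.
- brush: small bench brush with a wooden back and bristles downward, 31 x 129 x 34 mm, long along its y axis, 60 g or so; origin at the centre of its underside (bristle tips), z up. The wooden back takes the top 16 mm (18 to 34 mm up, full length, 31 mm wide); the bristles below are 24 mm wide, from y = -61 to +23 mm, and count as solid. It starts in the holder on its floor, roughly lengthwise. Grip it across its 31 mm width.
- short_stone: the shorter of the two whetstones beside the holder, grey, a bar of 50 x 150 x 20 mm, long along its y axis, about 0.4 kg; origin at the centre of its underside, z up. It lies flat on the bench to one side of the holder; which side varies. (Another grey stone, far back by the wall and out of reach, is not meant.)
- long_stone: the longer of the two whetstones, brick-coloured, a bar of 60 x 180 x 24 mm, long along its y axis, 0.55 kg; origin at the centre of its underside, z up. Too long for the holder; lies flat on the bench on the other side of the holder and stays there. The bench strip about 0.13 m wide in front of the holder (on its -x side, toward the robot), between the two stones, is free bench top; smaller things stand left of and behind the work.
There are look-alikes about, which are no part of the job. Several things have the shape of the short_stone; the one meant has the colours described above.

How it is judged:
On the way:
1. the brush stands bristles down on the bench top, released (height (world z) of brush below 0.008 m and angle between brush's own z axis and vertical below 0.15 rad and contact force between the fingers and brush below 0.1 N and contact force between brush and stone_holder below 0.1 N), for 0.2 s.
At the end, for the whole second after the job is handed in: The shorter whetstone rests flat on the holder's floor within its rim (centred within 16 mm along both holder axes, lengthwise within 10 degrees, tilt under 4); the brush stands bristles down on the bench top (tilt under 8 degrees), touching neither holder nor shorter stone; both at rest (x of short_stone in the frame of stone_holder between -0.016 and 0.016 m and y of short_stone in the frame of stone_holder between -0.016 and 0.016 m and z of short_stone in the frame of stone_holder below 0.018 m and angle between short_stone's own z axis and vertical below 0.07 rad and angle between the y axis of short_stone and the y axis of stone_holder, either way round below 0.175 rad and height (world z) of brush below 0.008 m and angle between brush's own z axis and vertical below 0.15 rad and contact force between brush and stone_holder below 0.1 N and contact force between brush and short_stone below 0.1 N and contact force between short_stone and stone_holder above 0.5 N and linear speed of each of short_stone, brush below 0.02 m/s).
It fails at once if the longer whetstone is moved by more than 25 mm (distance of long_stone from where it was at the start of the episode above 0.025 m).
It fails at once if the shorter whetstone is dropped (falls freely faster than 0.7 m/s) (contact force between the fingers and short_stone below 0.05 N and linear speed of short_stone above 0.7 m/s).
It also fails if it takes over 53 s, if anything falls off the work surface, if the arm or the gripper's body presses on something with over 40 N, if the wrist force passes 120 N, or if a joint passes its speed limit or range.

### The arm

A 6-joint arm with a two-finger parallel gripper is mounted at the origin on a cart in front of the work surface, level with it; the furniture and walls round the work are solid. World frame = base frame: x ahead of the robot, y to its left, z up, the work surface at z = 0. Lengths are in m, angles in rad, forces in N, time in s.
With the tool pointing down it reaches from about 0.35 to 0.775 m from the base axis. Payload 7.3 kg.
Tool frame: the origin (TCP) lies at the very end of the fingers, on their centre line; the grasp point (between the pads) lies 19 mm behind it (pinch_z is the distance from the TCP to the grasp point, in m); z points along the fingers, y is the line along which they close (so a half turn about z gives the same grasp; the last joint's range is limited). The gripper opens to 92 mm and grips with 3 to 60 N. Pads are 19 mm wide; open, the fingers measure 130 mm over their backs; the gripper's body (75 mm by 190 mm) begins 47 mm behind the grasp point.
Start: joints at [-1.338, 0.342, 1.524, -0, 1.275, -0.146], TCP at [0.194, -0.488, 0.227] pointing down, gripper open.
Joint ranges: [-2.53, 2.53], [-0.77, 2.02], [0.04, 2.7], [-1, 4.14], [0.28, 2.66], [-3.11, 3.11]. Speed limits (rad/s): [2.57, 2.57, 3.14, 3.14, 3.14, 3.14].

### API

Orientations are given as [roll, pitch, yaw] about the fixed x, y, z axes, in that order (R = Rz(yaw) Ry(pitch) Rx(roll)).
In Python, from cell import * gives the robot as it stands.
- The arm moves only by the tool arm_command, never from a script. Its arguments are lists of equal length, an entry for each row: "fingers": the gripper command: -1 is fully open, 1 is shut, values between are in proportion; "travel": the shift along the tool's x, y, z in m, a list of three; "dr": the turn, a rotation vector about the tool's x, y, z in degrees, a list of three. In form: {"fingers": [fingers, ...], "travel": [[x, y, z], ...], "dr": [[wx, wy, wz], ...]}. A call has 1 to 8 rows; each row is the pose to reach, as a shift and turn from the pose commanded when the call began, along the tool's axes at that moment; what a row does not reach only later rows make up. A row lasts 1/12 s, in which the tool goes at most 41.7 mm and 7.16 degrees, less where a joint would pass 70% of its speed; a pose out of reach is approached as far as the arm can. A call with a gripper value outside its range is refused whole. The fingers move at their own pace and stop on an object; "squeeze" is the grip in N (left out, the last holds). Time passes only in rows, so rows that repeat a pose let the fingers close. It gives the time, the measured TCP pose, the force, the opening and the grip force at its end, in the units of the state.
- observe(): the state, without advancing time (a new reading comes with each control period).
- read_camera(name): name is "scene" or "top" or "wrist"; returns a dict with "color" (384x512x3 uint8, blue, green, red), "z_map" (384x512 float32, m along the optical axis (not along the pixel's ray), 0 where there is no reading), "fx", "fy", "cx", "cy" (pixels), "R" (3x3) and "t" (3): a world point X has camera coordinates R X + t. Camera axes: x right, y down, z forward; pixel columns grow to the right and rows downward; lengths in m; the calibration is good to about 2 mm. A picture is of the moment at which its call begins.
- hand_in(): hands the job in; it is judged then, once.
The state is a dict: "time": time; "qpos": joint angles; "qvel": joint speeds; "joint_efforts": joint torques, N m; "tool_pos": TCP position; "tool_rot": TCP orientation; "contact_force": force on the tool from outside, world axes, zero at the start; "torque": the same for the moment, N m; "opening": finger opening in m; "grip_force": force on a finger pad.
Only numpy, scipy, OpenCV 4.12 (cv2) and the standard library are available. Lean on these libraries where they do the work, as an engineer would, in place of code of your own. Each camera call takes 0.05 s, during which the arm holds its last target. There are 200 camera calls.

## Working session

There is one attempt and no reset: what is moved stays moved. The work goes in short steps, Python scripts to look and compute and a tool call to move; the robot and the scene stay as the last step left them, time stands still between calls to the robot, and variables do not carry over. Pictures are saved under pics/ and viewed, at most 10 in all, crops included, and the job is handed in when it is done.

Besides the shell and the picture viewer there is one more tool, called after ">>>" as name(argument=value, ...) on one line, values as JSON. arm_command: Moves the arm, as the interface text tells. Its arguments: {"type":"object","properties":{"fingers":{"type":"array","items":{"type":"number"}},"travel":{"type":"array","items":{"type":"array","items":{"type":"number"}}},"dr":{"type":"array","items":{"type":"array","items":{"type":"number"}}},"squeeze":{"type":"number"}},"required":["fingers","travel","dr"]}

```bash
mkdir -p pics; ls
python3 - <<'E'
from cell import *
import cv2,numpy as np
s=observe();print(s)
a=read_camera("top");b=read_camera("scene")
np.savez('f0.npz',**{'t_'+k:v for k,v in a.items()},**{'s_'+k:v for k,v in b.items()})
cv2.imwrite('pics/top0.png',a['color']);cv2.imwrite('pics/scene0.png',b['color'])
for c in(a,b):print(c['R'],c['t'],c['fx'],c['cx'],c['cy'])
E
```

```text
pics
{'time': 0.0, 'qpos': array([-1.33801541e+00,  3.42733597e-01,  1.52504412e+00, -1.16528590e-05,
        1.27539048e+00, -1.45993308e-01]), 'qvel': array([ 3.37016948e-04,  8.23109300e-04, -2.77141283e-04, -9.00663247e-04,
        3.52981595e-05,  4.67035519e-04]), 'joint_efforts': array([-1.19395327e-04, -4.31243598e+01, -2.44213468e+01,  7.15467031e-02,
        5.58741507e-02, -1.32240607e-04]), 'tool_pos': array([ 0.19405859, -0.48736778,  0.22602986]), 'tool_rot': array([-3.14003224e+00, -2.18179087e-04,  3.78777457e-01]), 'contact_force': array([-0.15053974, -0.0365609 , -0.75501536]), 'torque': array([-0.01615359,  0.00984753, -0.03026278]), 'grip_force': 0.0, 'opening': 0.09209914325936978}
[[-0.02443159 -0.99966665  0.00834757]
 [-0.98455488  0.02261256 -0.17360981]
 [ 0.17336318 -0.01246021 -0.98477914]] [0.23038112 0.54428176 0.94552516] 384.3255235853255 253.87637579294062 188.93984816341558
[[-0.67775232 -0.73523831 -0.00874236]
 [-0.39560595  0.37464533 -0.83853253]
 [ 0.61979652 -0.56485884 -0.54478139]] [0.54313093 0.18802421 0.92003329] 440.0285855393168 253.7364127267609 191.7444198396121
```

View pics/top0.png

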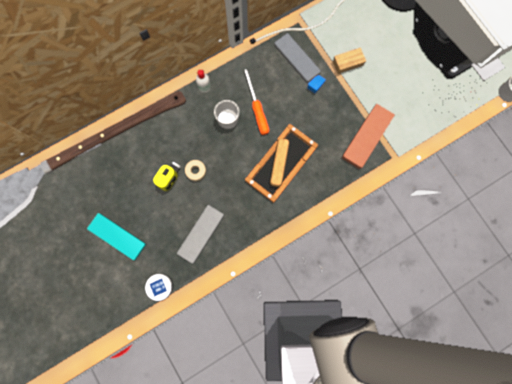

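View pics/scene0.png

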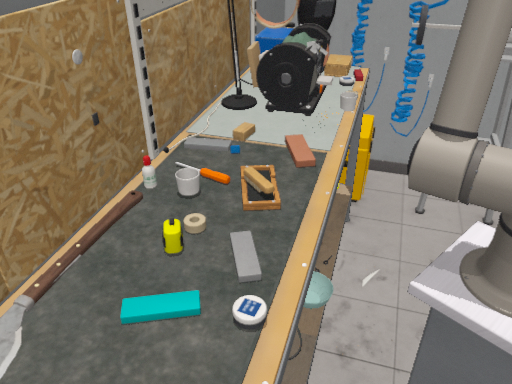

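The top view shows the holder at (282,162) with the brush in it at (280,162), and the long brick stone at (369,136). Candidates for short_stone:
- The grey bar at (200,234), at the holder's left end.
- The teal bar at (115,236), which is the wrong colour.
- The grey bar at (298,57), which is far back by the wall and out of reach.

The grey bar at (200,234) fits the description. Next I measure it and view one enlarged crop.

```bash
cat > h.py <<'E'
import numpy as np,cv2
def cast(c,uv,z):
    uv=np.atleast_2d(np.asarray(uv,float)); R,t=c['R'],c['t']
    d=np.c_[(uv[:,0]-c['cx'])/c['fx'],(uv[:,1]-c['cy'])/c['fy'],np.ones(len(uv))]@R
    o=-R.T@t
    return o+d*((z-o[2])/d[:,2])[:,None]
def cloud(c):
    v,u=np.mgrid[:384,:512]; Z=c['z_map']
    P=np.stack([(u-c['cx'])/c['fx']*Z,(v-c['cy'])/c['fy']*Z,Z],-1)
    return (P-c['t'])@c['R']
def rect(c,mask,z,seed):
    """largest-contour rectangle of the blob at pixel seed, cast on plane z: centre, sizes, yaw of long axis(deg)"""
    n,l=cv2.connectedComponents(mask.astype(np.uint8))
    m=(l==l[seed[1],seed[0]])&(mask>0)
    k=max(cv2.findContours(m.astype(np.uint8),0,1)[0],key=cv2.contourArea)[:,0]
    P=cast(c,k,z)[:,:2]
    (x,y),(w,h),a=cv2.minAreaRect((P*1000).astype(np.float32))
    if w>h: w,h,a=h,w,a+90   # long side h, axis at a+90
    yaw=(a+90+90)%180-90
    return np.round([x,y,w,h,yaw],1),int(m.sum()),m
def load(f,p):
    d=np.load(f); return {k[2:]:d[k] for k in d if k.startswith(p)}
E
python3 - <<'E'
from h import *
c=load('f0.npz','t_')
hsv=cv2.cvtColor(c['color'],cv2.COLOR_BGR2HSV); W=cloud(c)
for n,p in dict(short=(200,234),brush=(280,162),brushend=(283,145),long=(369,136),far=(298,57),hold=(262,150),bench=(230,170)).items():
    print(n,p,hsv[p[1],p[0]],np.round(W[p[1],p[0]],3))
z=W[...,2]; H,S,V=[hsv[...,i].astype(int) for i in range(3)]
print('short',rect(c,(z>.010)&(z<.035)&(S<60),.02,(200,234))[:2])
print('long',rect(c,(z>.012)&(z<.035)&(S>60)&((H<15)|(H>170)),.024,(369,136))[:2])
print('brush',rect(c,(z>.036)&(z<.065),.048,(280,162))[:2])
b=(S>80)&(H>5)&(H<30)&(z>.012); print('holder',rect(c,b,.023,(262,187))[:2], )
im=c['color'][90:290,70:410]
cv2.imwrite('pics/crop.png',cv2.resize(im,None,fx=2.3,fy=2.3,interpolation=cv2.INTER_CUBIC))
E
```

```text
short (200, 234) [ 18  13 190] [0.439 0.36  0.019]
brush (280, 162) [ 18 136 244] [0.619 0.148 0.049]
brushend (283, 145) [ 19 132 247] [0.665 0.138 0.048]
long (369, 136) [  9 131 231] [ 0.692 -0.099  0.025]
far (298, 57) [108   8 157] [0.929 0.083 0.021]
hold (262, 150) [34 19 96] [0.665 0.192 0.005]
bench (230, 170) [34 21 96] [0.611 0.28  0.004]
short (array([441.2, 360. ,  50.8, 149.3, -33.2]), 1118)
long (array([695.4, -95.9,  60.1, 184.7, -34.8]), 1426)
brush (array([620.6, 150.4,  30.6, 128.7, -12.2]), 546)Traceback (most recent call last):
  File "<stdin>", line 10, in <module>
  File "h.py", line 15, in rect
    k=max(cv2.findContours(m.astype(np.uint8),0,1)[0],key=cv2.contourArea)[:,0]
      ~~~^^^^^^^^^^^^^^^^^^^^^^^^^^^^^^^^^^^^^^^^^^^^^^^^^^^^^^^^^^^^^^^^^
ValueError: max() iterable argument is empty
```

Run:
```python
from h import *
c=load('f0.npz','t_')
hsv=cv2.cvtColor(c['color'],cv2.COLOR_BGR2HSV); W=cloud(c)
z=W[...,2]; H,S,V=[hsv[...,i].astype(int) for i in range(3)]
b=(S>90)&(H>4)&(H<30)
roi=np.zeros_like(b);roi[118:206,240:322]=1
b&=roi; b=cv2.morphologyEx(b.astype(np.uint8),cv2.MORPH_CLOSE,np.ones((3,3)))
v,u=np.nonzero(b); print(u.min(),u.max(),v.min(),v.max())
i=np.argmin((u-250)**2+(v-180)**2);print(u[i],v[i])
print('holder',rect(c,b,.023,(u[i],v[i]))[:2])
im=c['color'][90:290,70:410]
cv2.imwrite('pics/crop.png',cv2.resize(im,None,fx=2.3,fy=2.3,interpolation=cv2.INTER_CUBIC))
```

```text
245 321 118 205
250 180
holder (array([625.5, 141.8, 101.6, 203.2, -39.3]), 1861)
```

View pics/crop.png

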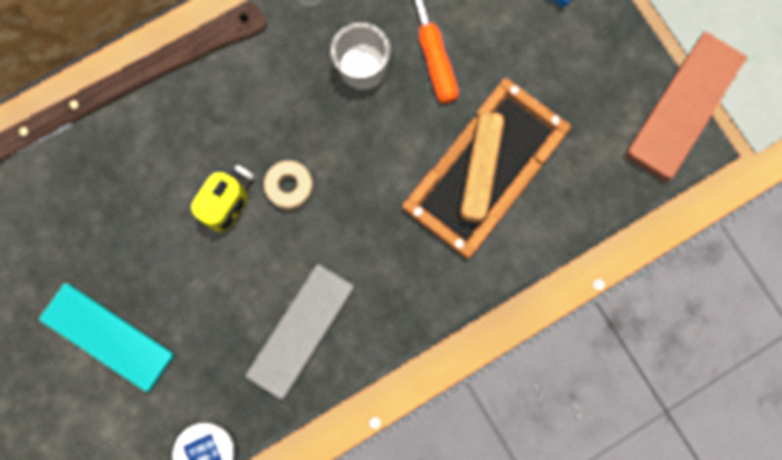

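The crop shows the grey bar at crop (300,332), left of the holder, and it is the only grey bar in reach, so it is short_stone. Its measured size of 51x149 mm and top height of 19 mm match. The brush (31x129 mm, top at 48 mm) and the holder (about 102x203 mm) also match. I'm moving to the brush now.

```bash
cat > go.py <<'E'
import sys,numpy as np
from cell import observe
from scipy.spatial.transform import Rotation as Ro
s=observe(); R=Ro.from_euler('xyz',s['tool_rot'])
x,y,z,yaw=map(float,sys.argv[1:5])
T=Ro.from_euler('xyz',[180,0,yaw],degrees=True)
print('t',round(float(s['time']),2),'travel',np.round(R.inv().apply(np.array([x,y,z])-s['tool_pos']),4),'dr',np.round((R.inv()*T).as_rotvec(degrees=True),2),'pos',np.round(s['tool_pos'],4),'open',s['opening'],'grip',s['grip_force'],'F',np.round(s['contact_force'],1))
E
python3 go.py .6206 .1504 .2 -12.2
```

```text
t 0.1 travel [ 0.6322 -0.4348  0.0268] dr [-8.000e-02  1.000e-02  3.391e+01] pos [ 0.1941 -0.4874  0.2261] open 0.09235911526198622 grip 0.0 F [ 0.5 -1.1 -0.2]
```

>>> arm_command(fingers=[-0.35, -0.35, -0.35, -0.35, -0.35, -0.35, -0.35, -0.35], travel=[[0.63, -0.435, 0], [0.63, -0.435, 0], [0.63, -0.435, 0], [0.63, -0.435, 0], [0.63, -0.435, 0], [0.63, -0.435, 0], [0.63, -0.435, 0], [0.63, -0.435, 0]], dr=[[0, 0, 34], [0, 0, 34], [0, 0, 34], [0, 0, 34], [0, 0, 34], [0, 0, 34], [0, 0, 34], [0, 0, 34]])

```text
time: 0.77
tool_pos: [0.3712, -0.2218, 0.2266]
tool_rot: [-3.142, 0.0, -0.215]
contact_force: [1.1, -0.4, 0.5]
opening: 0.0616
grip_force: 0.0
```

```bash
python3 go.py .6206 .1504 .16 -12.2
```

```text
t 0.77 travel [ 0.1641 -0.4168  0.0666] dr [-0.    0.01 -0.14] pos [ 0.3712 -0.2218  0.2266] open 0.061639926968015145 grip 0.0 F [ 1.1 -0.4  0.5]
```

>>> arm_command(fingers=[-0.35, -0.35, -0.35, -0.35, -0.35, -0.35, -0.35, -0.35], travel=[[0.164, -0.417, 0.066], [0.164, -0.417, 0.066], [0.164, -0.417, 0.066], [0.164, -0.417, 0.066], [0.164, -0.417, 0.066], [0.164, -0.417, 0.066], [0.164, -0.417, 0.066], [0.164, -0.417, 0.066]], dr=[[0, 0, 0], [0, 0, 0], [0, 0, 0], [0, 0, 0], [0, 0, 0], [0, 0, 0], [0, 0, 0], [0, 0, 0]])

```text
time: 1.43
tool_pos: [0.5546, 0.0526, 0.1775]
tool_rot: [3.141, 0.001, -0.214]
contact_force: [0.8, -0.6, -0.2]
opening: 0.0617
grip_force: 0.0
```

```bash
python3 go.py .6206 .1504 .16 -12.2
```

```text
t 1.43 travel [ 0.0437 -0.1096  0.0174] dr [ 0.02  0.04 -0.08] pos [0.5546 0.0526 0.1775] open 0.061697760834927146 grip 0.0 F [ 0.8 -0.6 -0.2]
```

>>> arm_command(fingers=[-0.35, -0.35, -0.35, -0.35, -0.35], travel=[[0.036, -0.09, 0.015], [0.036, -0.09, 0.015], [0.036, -0.09, 0.015], [0.036, -0.09, 0.015], [0.036, -0.09, 0.015]], dr=[[0, 0, 0], [0, 0, 0], [0, 0, 0], [0, 0, 0], [0, 0, 0]])

```text
time: 1.85
tool_pos: [0.6078, 0.1313, 0.162]
tool_rot: [3.141, 0.002, -0.213]
contact_force: [-0.0, 0.5, 0.4]
opening: 0.062
grip_force: 0.0
```

```bash
python3 go.py .6206 .1504 .028 -12.2
python3 - <<'E'
from cell import *
import cv2,numpy as np
c=read_camera('wrist'); cv2.imwrite('pics/w1.png',c['color']); np.savez('w1.npz',**{'w_'+k:v for k,v in c.items()})
E
```

```text
t 1.85 travel [ 0.0087 -0.0216  0.134 ] dr [0.06 0.11 0.  ] pos [0.6078 0.1313 0.162 ] open 0.061953068100479666 grip 0.0 F [-0.   0.5  0.4]
```

View pics/w1.png

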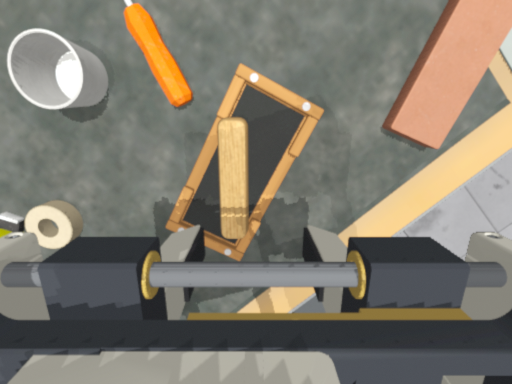

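The wrist view shows the brush at (233,178), from end (232,118) to end (232,238), inside the holder, whose corners are at (241,66), (322,110), (168,226) and (238,260). I'll check the brush position from here.

```bash
python3 - <<'E'
from h import *
c=load('w1.npz','w_'); W=cloud(c); z=W[...,2]
roi=np.zeros(z.shape,bool); roi[90:262,155:330]=1
m=roi&(z>.037)&(z<.06); print('brush',rect(c,m,.048,(233,170))[:2])
k=np.array([[241,66],[322,110],[168,226],[238,260]]);P=cast(c,k,.023)[:,:2];print(P.round(4),P.mean(0))
d=P[0]+P[1]-P[2]-P[3];print(np.degrees(np.arctan2(d[1],d[0])),np.linalg.norm(d)/2)
E
python3 go.py .6206 .1504 .028 -12.2
```

```text
brush (array([622.6, 150.7,  29. , 125.3, -12.6]), 3385)
[[0.73   0.1185]
 [0.6718 0.0461]
 [0.5813 0.24  ]
 [0.5207 0.1703]] [0.62594769 0.1437126 ]
-39.343927541245364 0.19377657692184455
t 1.9 travel [ 0.0085 -0.0225  0.1346] dr [ 0.06  0.08 -0.08] pos [0.6077 0.1303 0.1626] open 0.06200165868906336 grip 0.0 F [-0.3 -0.2 -0.3]
```

>>> arm_command(fingers=[-0.35, -0.35, -0.35, -0.35, -0.35, -0.35, -0.35, -0.35], travel=[[0.009, -0.0225, 0.03], [0.009, -0.0225, 0.06], [0.009, -0.0225, 0.09], [0.009, -0.0225, 0.11], [0.009, -0.0225, 0.125], [0.009, -0.0225, 0.135], [0.009, -0.0225, 0.135], [0.009, -0.0225, 0.135]], dr=[[0, 0, 0], [0, 0, 0], [0, 0, 0], [0, 0, 0], [0, 0, 0], [0, 0, 0], [0, 0, 0], [0, 0, 0]])

```text
time: 2.57
tool_pos: [0.6221, 0.1499, 0.0288]
tool_rot: [3.141, -0.0, -0.216]
contact_force: [-0.1, 0.7, -0.5]
opening: 0.0621
grip_force: 0.0
```

>>> arm_command(fingers=[1, 1, 1, 1, 1, 1, 1, 1], travel=[[0, 0, 0], [0, 0, 0], [0, 0, 0], [0, 0, 0], [0, 0, 0], [0, 0, 0], [0, 0, 0], [0, 0, 0]], dr=[[0, 0, 0], [0, 0, 0], [0, 0, 0], [0, 0, 0], [0, 0, 0], [0, 0, 0], [0, 0, 0], [0, 0, 0]], squeeze=15)

```text
time: 3.23
tool_pos: [0.6221, 0.1509, 0.0285]
tool_rot: [-3.142, -0.0, -0.215]
contact_force: [-2.1, -0.3, 3.4]
opening: 0.0302
grip_force: 15.0
```

```bash
python3 go.py .537 .073 .1 -39.3
```

```text
t 3.23 travel [-0.0665  0.0942 -0.0715] dr [-0.000e+00 -2.000e-02  2.701e+01] pos [0.6221 0.1509 0.0285] open 0.03020184322586056 grip 14.997752829767705 F [-2.1 -0.3  3.4]
```

>>> arm_command(fingers=[1, 1, 1, 1, 1, 1, 1, 1], travel=[[0, 0, -0.015], [0, 0, -0.04], [0, 0, -0.07], [-0.02, 0.03, -0.072], [-0.045, 0.06, -0.072], [-0.066, 0.094, -0.072], [-0.066, 0.094, -0.072], [-0.066, 0.094, -0.072]], dr=[[0, 0, 0], [0, 0, 0], [0, 0, 0], [0, 0, 6], [0, 0, 13], [0, 0, 20], [0, 0, 27], [0, 0, 27]])

```text
time: 3.9
tool_pos: [0.536, 0.0719, 0.1002]
tool_rot: [3.141, 0.001, -0.692]
contact_force: [0.7, 0.4, -1.4]
opening: 0.0304
grip_force: 15.0
```

```bash
python3 go.py .537 .073 .016 -39.3
```

```text
t 3.9 travel [ 0.0002 -0.0015  0.0841] dr [ 0.05  0.05 -0.37] pos [0.536  0.0719 0.1002] open 0.030370092476862842 grip 14.995760321617126 F [ 0.7  0.4 -1.4]
```

>>> arm_command(fingers=[1, 1, 1, 1, 1, 1, 1], travel=[[0, 0, 0.03], [0, 0, 0.055], [0, 0, 0.07], [0, 0, 0.08], [0, 0, 0.083], [0, 0, 0.085], [0, 0, 0.085]], dr=[[0, 0, 0], [0, 0, 0], [0, 0, 0], [0, 0, 0], [0, 0, 0], [0, 0, 0], [0, 0, 0]])

```text
time: 4.48
tool_pos: [0.5382, 0.0733, 0.0155]
tool_rot: [-3.141, -0.001, -0.684]
contact_force: [0.4, -0.1, -0.4]
opening: 0.03
grip_force: 15.0
```

>>> arm_command(fingers=[1, 1, 1], travel=[[0, 0, 0.001], [0, 0, 0.001], [0, 0, 0.001]], dr=[[0, 0, 0], [0, 0, 0], [0, 0, 0]])

```text
time: 4.73
tool_pos: [0.538, 0.0731, 0.0149]
tool_rot: [-3.141, -0.001, -0.686]
contact_force: [-0.8, 0.2, -0.8]
opening: 0.0303
grip_force: 15.0
```

>>> arm_command(fingers=[-0.3, -0.3, -0.3, -0.3, -0.3, -0.3, -0.3, -0.3], travel=[[0, 0, 0], [0, 0, 0], [0, 0, 0], [0, 0, 0], [0, 0, 0], [0, 0, 0], [0, 0, 0], [0, 0, -0.02]], dr=[[0, 0, 0], [0, 0, 0], [0, 0, 0], [0, 0, 0], [0, 0, 0], [0, 0, 0], [0, 0, 0], [0, 0, 0]])

```text
time: 5.4
tool_pos: [0.535, 0.073, 0.0314]
tool_rot: [3.137, 0.005, -0.686]
contact_force: [-1.4, 0.6, -0.4]
opening: 0.0597
grip_force: 0.0
```

>>> arm_command(fingers=[-0.6, -0.6, -0.6, -0.6, -0.6, -0.6], travel=[[0, 0, -0.04], [0, 0, -0.08], [0, 0, -0.11], [0, 0, -0.14], [0, 0, -0.15], [0, 0, -0.15]], dr=[[0, 0, 0], [0, 0, 0], [0, 0, 0], [0, 0, 0], [0, 0, 0], [0, 0, 0]])

```text
time: 5.9
tool_pos: [0.539, 0.0731, 0.1871]
tool_rot: [-3.138, -0.005, -0.686]
contact_force: [0.1, -0.2, 0.2]
opening: 0.0735
grip_force: 0.0
```

```bash
python3 - <<'E'
from h import *
from cell import *
c=read_camera('top'); cv2.imwrite('pics/t2.png',c['color']); np.savez('t2.npz',**{'t_'+k:v for k,v in c.items()})
c=read_camera('wrist'); cv2.imwrite('pics/w2.png',c['color']); np.savez('w2.npz',**{'w_'+k:v for k,v in c.items()})
W=cloud(c);z=W[...,2];m=(z>.028)&(z<.04);m[250:]=0
n,l,st,ce=cv2.connectedComponentsWithStats(m.astype(np.uint8));
for i in range(1,n):
    if st[i,4]>800:
        v,u=np.argwhere(l==i)[0]; print(st[i],rect(c,m,.034,(u,v))[:2],np.median(z[l==i]))
E
python3 go.py .4412 .360 .15 -33.2
```

```text
[ 242  128   25  106 2507] (array([537.7,  74.1,  27.7, 125. , -40. ]), 2507) 0.034324590290270636
t 6.0 travel [-0.2558 -0.1615  0.0333] dr [ 0.04  0.06 -6.1 ] pos [0.5369 0.0731 0.1832] open 0.07330896701175893 grip 0.0 F [-0.6  1.  -0.1]
```

View pics/w2.png

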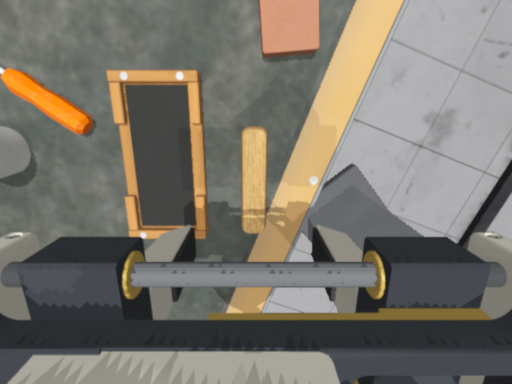

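The wrist view shows the brush standing at (254,180), released, on free bench between the holder and the front edging. Its top is at 34 mm, so its underside is on the bench. Now to the stone.

>>> arm_command(fingers=[-1, -1, -1, -1, -1, -1, -1, -1], travel=[[-0.256, -0.16, 0.02], [-0.256, -0.16, 0.02], [-0.256, -0.16, 0.02], [-0.256, -0.16, 0.02], [-0.256, -0.16, 0.02], [-0.256, -0.16, 0.02], [-0.256, -0.16, 0.02], [-0.256, -0.16, 0.02]], dr=[[0, 0, -6], [0, 0, -6], [0, 0, -6], [0, 0, -6], [0, 0, -6], [0, 0, -6], [0, 0, -6], [0, 0, -6]])

```text
time: 6.67
tool_pos: [0.437, 0.3631, 0.161]
tool_rot: [3.138, 0.004, -0.577]
contact_force: [-0.0, -0.5, 0.5]
opening: 0.0913
grip_force: 0.0
```

>>> arm_command(fingers=[-1, -1, -1], travel=[[0, 0, 0], [0, 0, 0], [0, 0, 0]], dr=[[0, 0, 0], [0, 0, 0], [0, 0, 0]])

```text
time: 6.92
tool_pos: [0.4407, 0.3576, 0.1629]
tool_rot: [3.139, 0.001, -0.582]
contact_force: [-0.6, -0.6, -0.3]
opening: 0.0919
grip_force: 0.0
```

```bash
python3 - <<'E'
from h import *
from cell import *
c=read_camera('wrist'); cv2.imwrite('pics/w3.png',c['color']); np.savez('w3.npz',**{'w_'+k:v for k,v in c.items()})
W=cloud(c);z=W[...,2];S=cv2.cvtColor(c['color'],cv2.COLOR_BGR2HSV)[...,1];m=(z>.012)&(z<.028)&(S<60)
n,l,st,ce=cv2.connectedComponentsWithStats(m.astype(np.uint8));
for i in range(1,n):
    if st[i,4]>800:
        v,u=np.argwhere(l==i)[0]; print(st[i],rect(c,m,.02,(u,v))[:2],np.median(z[l==i]))
E
python3 go.py .4412 .360 .15 -33.2
```

```text
[ 116   25   56   62 2101] (array([611.1, 377. ,  53.7,  54.3, -68.3]), 2101) 0.02533171089008928
[ 227  119   47  128 5561] (array([440.4, 362.4,  49.3, 148.3, -33. ]), 5561) 0.020299864873402174
t 6.97 travel [-0.0013 -0.0022  0.0134] dr [ 0.1   0.02 -0.19] pos [0.4411 0.3575 0.1634] open 0.0917751156626359 grip 0.0 F [0.6 0.3 0.9]
```

View pics/w3.png

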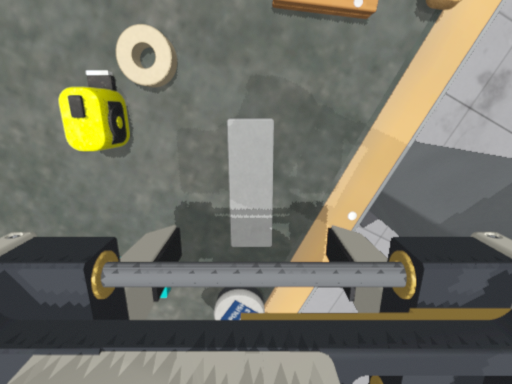

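The wrist view shows the grey stone from (250,119) to (250,247), centred between the open fingers. Both views put it within 2 mm of (0.441, 0.361). I'm descending.

>>> arm_command(fingers=[-1, -1, -1, -1, -1, -1, -1, -1], travel=[[-0.002, -0.003, 0.035], [-0.002, -0.003, 0.07], [-0.002, -0.003, 0.105], [-0.002, -0.003, 0.13], [-0.002, -0.003, 0.148], [-0.002, -0.003, 0.157], [-0.002, -0.003, 0.158], [-0.002, -0.003, 0.158]], dr=[[0, 0, 0], [0, 0, 0], [0, 0, 0], [0, 0, 0], [0, 0, 0], [0, 0, 0], [0, 0, 0], [0, 0, 0]])

```text
time: 7.63
tool_pos: [0.4414, 0.3619, 0.0064]
tool_rot: [3.142, -0.0, -0.583]
contact_force: [-0.1, 0.4, -0.1]
opening: 0.0918
grip_force: 0.0
```

>>> arm_command(fingers=[1, 1, 1, 1, 1, 1, 1, 1], travel=[[0, 0, 0], [0, 0, 0], [0, 0, 0], [0, 0, 0], [0, 0, 0], [0, 0, 0], [0, 0, 0], [0, 0, 0]], dr=[[0, 0, 0], [0, 0, 0], [0, 0, 0], [0, 0, 0], [0, 0, 0], [0, 0, 0], [0, 0, 0], [0, 0, 0]], squeeze=45)

```text
time: 8.3
tool_pos: [0.4403, 0.3623, 0.0062]
tool_rot: [3.141, 0.0, -0.581]
contact_force: [-2.2, -0.8, 3.4]
opening: 0.0494
grip_force: 45.0
```

>>> arm_command(fingers=[1, 1, 1, 1, 1, 1, 1, 1], travel=[[0, 0, -0.01], [0, 0, -0.025], [0, 0, -0.05], [0, 0, -0.08], [0, 0, -0.11], [0, 0, -0.12], [0, 0, -0.12], [0, 0, -0.12]], dr=[[0, 0, 0], [0, 0, 0], [0, 0, 0], [0, 0, 0], [0, 0, 0], [0, 0, 0], [0, 0, 0], [0, 0, 0]])

```text
time: 8.97
tool_pos: [0.4402, 0.3624, 0.1255]
tool_rot: [3.141, 0.0, -0.581]
contact_force: [-0.1, -0.8, -4.6]
opening: 0.0492
grip_force: 45.0
```

```bash
python3 go.py .6258 .1428 .12 -39.3;  python3 - <<'E'
from h import *
from cell import *
c=read_camera('top'); np.savez('t3.npz',**{'t_'+k:v for k,v in c.items()})
hsv=cv2.cvtColor(c['color'],cv2.COLOR_BGR2HSV)
H,S=hsv[...,0].astype(int),hsv[...,1]
# holder again, now empty, full outline
b=(S>90)&(H>4)&(H<30); r=np.zeros_like(b); r[110:210,238:324]=1; b&=r
b=cv2.morphologyEx(b.astype(np.uint8),cv2.MORPH_CLOSE,np.ones((3,3)))
v,u=np.nonzero(b); i=np.argmin((u-250)**2+(v-180)**2); print('holder',rect(c,b,.023,(u[i],v[i]))[:2])
E
```

```text
t 8.97 travel [0.2757 0.0817 0.0054] dr [0.03 0.01 6.  ] pos [0.4402 0.3624 0.1255] open 0.049215448937461014 grip 44.99716758728027 F [-0.1 -0.8 -4.6]
holder (array([625.4, 141.6, 101.2, 203.2, -39.3]), 1288)
```

>>> arm_command(fingers=[1, 1, 1, 1, 1, 1, 1, 1], travel=[[0.03, 0.01, 0], [0.06, 0.02, 0], [0.1, 0.03, 0], [0.135, 0.04, 0], [0.17, 0.05, 0], [0.2, 0.06, 0], [0.23, 0.07, 0], [0.25, 0.075, 0]], dr=[[0, 0, 1], [0, 0, 2], [0, 0, 3], [0, 0, 4], [0, 0, 5], [0, 0, 6], [0, 0, 6], [0, 0, 6]])

```text
time: 9.68
tool_pos: [0.6088, 0.1595, 0.123]
tool_rot: [3.138, 0.002, -0.688]
contact_force: [0.0, 1.0, -3.6]
opening: 0.0497
grip_force: 45.0
```

>>> arm_command(fingers=[1, 1, 1, 1, 1, 1], travel=[[0.01, 0.002, 0.005], [0.02, 0.004, 0.005], [0.026, 0.004, 0.005], [0.026, 0.004, 0.005], [0.026, 0.004, 0.005], [0.026, 0.004, 0.005]], dr=[[0, 0, 0], [0, 0, 0], [0, 0, 0], [0, 0, 0], [0, 0, 0], [0, 0, 0]])

```text
time: 10.18
tool_pos: [0.6254, 0.1443, 0.1212]
tool_rot: [3.141, 0.0, -0.684]
contact_force: [0.7, -1.1, -4.0]
opening: 0.0494
grip_force: 45.0
```

```bash
python3 go.py .6256 .1425 .05 -39.3
```

```text
t 10.18 travel [0.0014 0.0012 0.0712] dr [0.01 0.03 0.08] pos [0.6254 0.1443 0.1212] open 0.04940310958687363 grip 44.997321367263794 F [ 0.7 -1.1 -4. ]
```

>>> arm_command(fingers=[1, 1, 1, 1, 1, 1, 1, 1], travel=[[0.001, 0.001, 0.02], [0.001, 0.001, 0.04], [0.001, 0.001, 0.06], [0.001, 0.001, 0.075], [0.001, 0.001, 0.085], [0.001, 0.001, 0.092], [0.001, 0.001, 0.097], [0.001, 0.001, 0.097]], dr=[[0, 0, 0], [0, 0, 0], [0, 0, 0], [0, 0, 0], [0, 0, 0], [0, 0, 0], [0, 0, 0], [0, 0, 0]])

```text
time: 10.85
tool_pos: [0.6258, 0.142, 0.0237]
tool_rot: [3.141, 0.001, -0.685]
contact_force: [1.0, -0.3, -4.8]
opening: 0.0491
grip_force: 45.0
```

>>> arm_command(fingers=[1, 1, 1, 1, 1, 1], travel=[[0, 0, 0.001], [0, 0, 0.002], [0, 0, 0.003], [0, 0, 0.0035], [0, 0, 0.0035], [0, 0, 0.0035]], dr=[[0, 0, 0], [0, 0, 0], [0, 0, 0], [0, 0, 0], [0, 0, 0], [0, 0, 0]])

```text
time: 11.35
tool_pos: [0.6263, 0.1417, 0.0209]
tool_rot: [-3.141, -0.0, -0.686]
contact_force: [1.0, 0.6, -4.1]
opening: 0.0496
grip_force: 45.0
```

>>> arm_command(fingers=[1, 1, 1], travel=[[0, 0, 0.001], [0, 0, 0.001], [0, 0, 0.001]], dr=[[0, 0, 0], [0, 0, 0], [0, 0, 0]])

```text
time: 11.6
tool_pos: [0.6264, 0.1417, 0.0203]
tool_rot: [-3.141, -0.001, -0.686]
contact_force: [-0.3, -1.0, 1.7]
opening: 0.0497
grip_force: 45.0
```

Run:
```python
from h import *
from cell import *
c=read_camera('wrist'); cv2.imwrite('pics/w4.png',c['color'])
c=read_camera('scene'); cv2.imwrite('pics/s4.png',cv2.resize(c['color'][110:270,170:370],None,fx=3.5,fy=3.5))
```

```text
(no output)
```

View pics/s4.png

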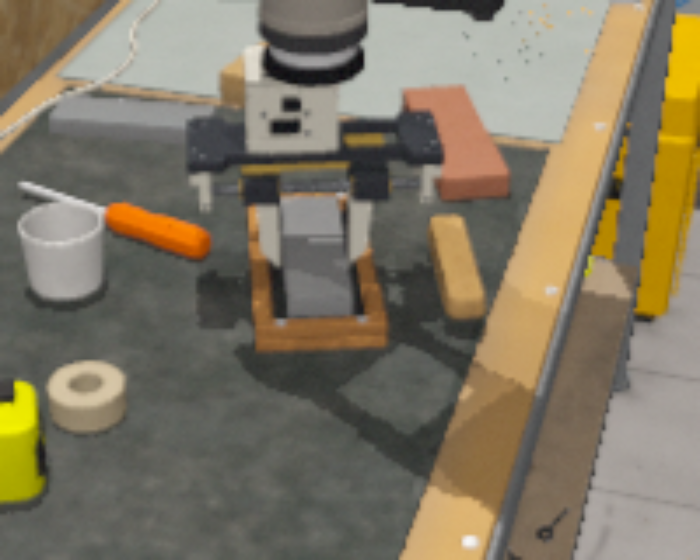

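The crop shows the stone inside the rim at (318,260), held by the fingers, and the brush standing clear at (457,265). The force changed from -4 to +1.7 N, so the stone has touched down. I'm releasing partway and then lifting.

>>> arm_command(fingers=[-0.4, -0.4, -0.4, -0.4, -0.4, -0.4], travel=[[0, 0, 0], [0, 0, 0], [0, 0, 0], [0, 0, 0], [0, 0, 0], [0, 0, 0]], dr=[[0, 0, 0], [0, 0, 0], [0, 0, 0], [0, 0, 0], [0, 0, 0], [0, 0, 0]])

```text
time: 12.2
tool_pos: [0.6262, 0.1417, 0.0196]
tool_rot: [3.142, -0.0, -0.686]
contact_force: [-0.1, 0.5, 0.1]
opening: 0.0642
grip_force: 0.0
```

>>> arm_command(fingers=[-0.4, -0.4, -0.4, -0.4, -0.4, -0.4, -0.4, -0.4], travel=[[0, 0, -0.01], [0, 0, -0.03], [0, 0, -0.06], [0, 0, -0.1], [0, 0, -0.14], [0, 0, -0.16], [0, 0, -0.16], [0, 0, -0.16]], dr=[[0, 0, 0], [0, 0, 0], [0, 0, 0], [0, 0, 0], [0, 0, 0], [0, 0, 0], [0, 0, 0], [0, 0, 0]])

```text
time: 12.87
tool_pos: [0.6268, 0.1418, 0.1818]
tool_rot: [-3.139, -0.003, -0.686]
contact_force: [-0.2, 0.5, -0.4]
opening: 0.0642
grip_force: 0.0
```

Run:
```python
from h import *
from cell import *
c=read_camera('wrist'); cv2.imwrite('pics/w5.png',c['color'])
W=cloud(c);z=W[...,2];S=cv2.cvtColor(c['color'],cv2.COLOR_BGR2HSV)[...,1];m=(z>.026)&(z<.045);m[255:]=0
n,l,st,ce=cv2.connectedComponentsWithStats(m.astype(np.uint8));
for i in range(1,n):
    if st[i,4]>800:
        v,u=np.argwhere(l==i)[0]; q=W[l==i]; A=np.linalg.lstsq(np.c_[q[:,:2],np.ones(len(q))],q[:,2],rcond=None)[0]
        print(st[i],rect(c,m,.034,(u,v))[:2],np.median(q[:,2]),'slope',A[:2].round(3))
```

```text
[ 232  117   45  127 5446] (array([626.7, 142.9,  49.3, 148.4, -39.2]), 5446) 0.03428129868684989 slope [0.001 0.001]
[ 331  151   33   97 2207] (array([543. ,  73.2,  30. , 117.3, -39.6]), 2207) 0.03410824605563055 slope [-0.063 -0.065]
```

View pics/w5.png

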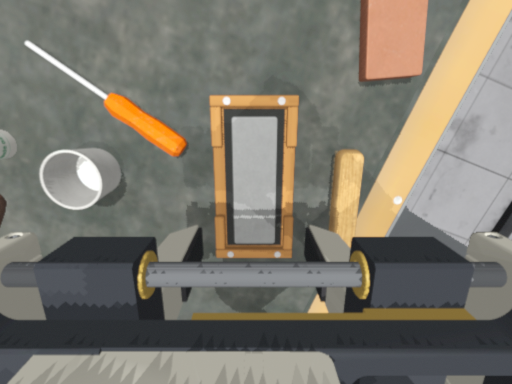

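The wrist view shows the stone centred in the holder at (255,180) and level. Its top is at 34 mm, so it rests on the floor. The brush stands clear at (345,195).

```bash
python3 -c "
from cell import *
print(hand_in())"
```

```text
the job is handed in; nothing more can be done
None
```

I handed the job in at about 13 s of the 53 s, with no verdict returned: the brush stands bristles down on the bench clear of the holder, the shorter grey stone lies flat and centred in the holder, and I never touched the longer one.

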